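Return the sauce bottle to the counter rack

TASK

One sauce bottle has been left standing on the shop counter. Put it back into the empty place of the bottle rack: bring it in upright from the rack's open front, its body under the steel top plate and its neck along the slot, and leave it standing on the round pad. Do not knock or shift the two bottles already in the rack.

Things in the scene. Friction and masses are not known exactly. Their poses are not given: they have to be found in the camera images.
- sauce_mid (a point): Sauce bottle left on the counter, outside the rack. Point on its axis half-way up, 97.5 mm above its underside; z up. Round, 195 mm tall, 0.25-0.5 kg, brown-red, paper label: body 60 mm wide to height 90, narrowing to a 26 mm neck from 115 to 155, white cap 34 mm wide from 155 to 195 (grip the cap, its middle 77 mm above this point). A jar and a can, up to 100 mm tall, stand near.
- place: Empty place of the rack (one of 3 in a row, 110 mm apart along y): round dark pad 68 mm wide. Origin: pad centre on the base board's top, 10 mm above the counter; the bottle stands here. x points into the rack from its open front, z up. Steel plate 125 to 131 mm above the pad, from x = -55 to 65 mm, with a slot 46 mm wide centred on y = 0, open in front, ending at x = 25 mm, for the neck.
- rack_bottle_a_mid (a point): Middle (97.5 mm above its underside) of one of the two bottles already in the rack, like the one on the counter; loose, to be left standing. The rack is a fixed plywood and steel stand, 372 mm long (along y of the place) and 150 mm deep, row of places in the middle of its depth; board 10 mm thick, end posts up to the plate.
- rack_bottle_b_mid (a point): Same point of the other bottle already in the rack; loose, to be left standing. A bottle slides in freely with its underside 5 to 15 mm above the pad; body and cap do not pass through the plate's slot from above.

How it is judged:
By the outcome, as a careful person would: the job done as asked, in the order asked, and still so for the second after the job is handed in, with the robot touching nothing.
It also fails if it takes over 45 s, if anything falls off the work surface, if the arm or the gripper's body presses on something with over 40 N, if the wrist force passes 120 N, or if a joint passes its speed limit or range.

ROBOT

A 7-joint arm with a two-finger parallel gripper is mounted at the origin on the work surface. World frame = base frame: x ahead of the robot, y to its left, z up, the work surface at z = 0. Lengths are in m, angles in rad, forces in N, time in s.
With the tool pointing down it reaches from about 0.4 to 0.875 m from the base axis. Payload 19.3 kg.
Tool frame: the origin (TCP) lies on the centre line of the jaws, within the pads' length; the fingertips stand 14 mm ahead of it and the grasp point (between the pads) lies 5 mm behind it; x points along the fingers, y is the direction in which the jaws open and shut, and the axes are right-handed (so a half turn about x gives the same grasp; the last joint's range is limited). The gripper opens to 85 mm and grips with 20 to 120 N. Pads are 22 mm wide; open, the fingers measure 114 mm over their backs; the gripper's body (76 mm by 85 mm) begins 54 mm behind the grasp point. The pads swing forward as they close: fully open they stand 13 mm farther back than shut.
Start: joints at [-1.288, 0.521, -0.036, 1.599, 0.021, 1.021, -0.113], TCP at [0.216, 0.586, 0.245] pointing down, gripper open.
Joint ranges: [-2.91, 2.91], [-0.3, 2.13], [-1.5, 1.42], [0.17, 2.43], [-1.26, 4.41], [0.16, 1.93], [-2.52, 2.52]. Speed limits (rad/s): [1.89, 1.89, 2.39, 2.39, 3.01, 3.01, 3.01].

INTERFACE

Orientations are given as [roll, pitch, yaw] about the fixed x, y, z axes, in that order (R = Rz(yaw) Ry(pitch) Rx(roll)).
In Python, from workcell import monitor, optics, bot gives the robot as it stands.
- The arm moves only by the tool arm_command, never from a script. Its arguments are lists of equal length, an entry for each row: "delta_pos": the shift along the tool's x, y, z as a fraction of full scale, a list of three; "rotation": the turn, a rotation vector about the tool's x, y, z as a fraction of full scale, a list of three. In form: {"delta_pos": [[dx, dy, dz], ...], "rotation": [[wx, wy, wz], ...]}. A call has 1 to 10 rows; each row shifts and turns the pose as measured when the row begins, along the tool's axes as they then stand; what a row does not reach is not made up. Full scale, the value 1, is 30 mm for a shift and 6 degrees for a turn. A row lasts 1/10 s, in which the tool goes at most 50 mm and 8.59 degrees, less where a joint would pass 70% of its speed; a pose out of reach is approached as far as the arm can. A call with a number of a shift or a turn outside -1 to 1 is refused whole. A call with a gripper value outside its range is refused whole. "gripper" is the closure, from -1 (fully open) to 1 (shut), so that 0 is half open, set as the call begins (left out, the last holds). The fingers move at their own pace and stop on an object; "grip_force" is the grip in N (left out, the last holds). Time passes only in rows, so rows that do not move let the fingers close. It gives the time, the measured TCP pose, the force and the opening at its end, in the units of the state.
- monitor.observe(): the state, without advancing time (a new reading comes with each control period).
- optics.grab_frame(name): name is "scene" or "top" or "wrist"; returns the picture (400x640x3 uint8, red, green, blue); there is no depth.
- optics.camera_params(name): a dict with "fx", "fy", "cx", "cy" (pixels), "origin" and "rotation" of the camera in the world. Camera axes: x right, y down, z forward; pixel columns grow to the right and rows downward; lengths in m; the calibration is good to about 2 mm. A picture is of the moment at which its call begins: read the wrist's pose just before it. camera_params takes no time and is no camera call; for the wrist camera it gives the pose at the moment of the call.
- bot.job_done(): hands the job in, once; it reports no verdict.
The state is a dict: "clock": time; "qpos": joint angles; "qd": joint speeds; "joint_efforts": joint torques, N m; "position": TCP position; "tool_rot": TCP orientation; "force": force on the tool from outside, world axes, zero at the start; "moment": the same for the moment, N m; "grip_width": finger opening in m.
Only numpy, scipy, OpenCV 4.12 (cv2) and the standard library are available. Lean on these libraries where they do the work, as an engineer would, in place of code of your own. Each camera call takes 0.05 s, during which the arm holds its last target. There are 200 camera calls.

## Working session

There is one attempt and no reset: what is moved stays moved. The work goes in short steps, Python scripts to look and compute and a tool call to move; the robot and the scene stay as the last step left them, time stands still between calls to the robot, and variables do not carry over. Pictures are saved under pics/ and viewed, about 8 in all and at most 12, crops included, and the job is handed in when it is done.

Besides the shell and the picture viewer there is one more tool, called as name(argument=value, ...), one argument or row to a line, values as JSON. arm_command: Moves the arm, as the interface text tells. Its arguments: {"type":"object","properties":{"delta_pos":{"type":"array","items":{"type":"array","items":{"type":"number"}}},"rotation":{"type":"array","items":{"type":"array","items":{"type":"number"}}},"gripper":{"type":"number"},"grip_force":{"type":"number"}},"required":["delta_pos","rotation"]}

```bash
mkdir -p pics; ls; python3 - <<'E'
from workcell import monitor, optics, bot
import cv2
print(monitor.observe())
for n in ["scene","top"]:
    im=optics.grab_frame(n); cv2.imwrite(f"pics/{n}0.png",im[:,:,::-1]); print(n,optics.camera_params(n))
E
```

```text
pics
{'clock': 0.0, 'qpos': array([-1.28817883,  0.52199917, -0.03634401,  1.59999663,  0.02122823,
        1.02110815, -0.11279699]), 'qd': array([-5.93349652e-05,  7.84654116e-04,  3.18404125e-04, -3.19953684e-04,
       -1.49619992e-03,  1.26992574e-03, -6.67657370e-04]), 'joint_efforts': array([ 1.69675608e-03, -9.27095819e+01,  1.98134176e+00, -3.69933379e+01,
        1.80371047e-02,  8.13632912e-03, -3.77729089e-05]), 'position': array([0.21588571, 0.58619014, 0.24473887]), 'tool_rot': array([-1.48505891,  1.56967093, -1.83785441]), 'force': array([-0.00033825, -0.27989214,  0.06997697]), 'moment': array([-0.00141578, -0.04114917,  0.01014889]), 'grip_width': 0.08538374848082128}
scene {'fx': 504.1752436980325, 'fy': 504.1752436980325, 'cx': 326.66242903614705, 'cy': 192.6329003888878, 'origin': array([ 1.07463534, -0.18629252,  1.01947292]), 'rotation': array([-2.59338562,  0.01232766,  1.13570466])}
top {'fx': 425.1206812299625, 'fy': 425.1206812299625, 'cx': 321.2770876596996, 'cy': 200.04783233627873, 'origin': array([0.34226602, 0.06535615, 1.12358051]), 'rotation': array([-2.95504737e+00, -1.08748941e-03, -1.59012175e+00])}
```

View pics/scene0.png

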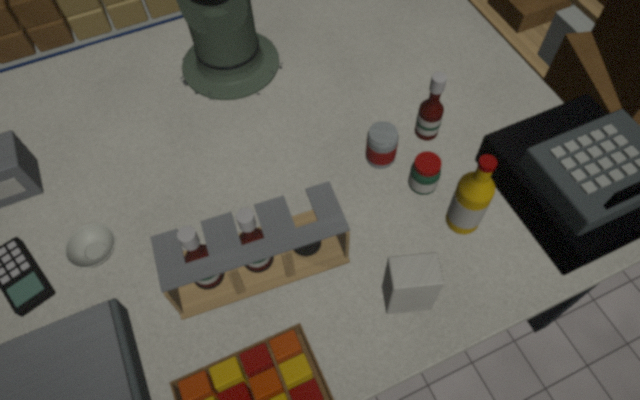

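View pics/top0.png

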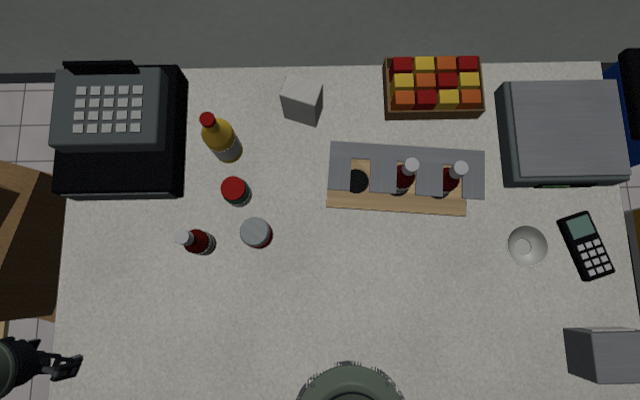

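The scene view shows the loose bottle with its cap near (437,85). The rack is on the left and its empty place is the one nearest the bottle. In the top view the cap is near (186,239) and the empty pad near (358,182). The slots open toward the robot.

```bash
python3 - <<'E'
import cv2,numpy as np
t=cv2.imread("pics/top0.png"); s=cv2.imread("pics/scene0.png")
def crop(im,x,y,w,h,k):
    return cv2.resize(im[y:y+h,x:x+w],None,fx=k,fy=k,interpolation=cv2.INTER_CUBIC)
a=crop(t,320,130,180,95,4.4); b=crop(t,165,160,120,100,3.0); c=crop(s,350,65,120,100,3.6)
H=np.zeros((600,800,3),np.uint8)
a=a[:,:800];H[:a.shape[0]//1,:a.shape[1]]=a[:600]
# bottom strip: 182 px left -> use second image instead
cv2.imwrite("pics/a.png",cv2.convertScaleAbs(a,alpha=1.6))
D=np.zeros((360,800,3),np.uint8);D[:300,:360]=b;D[:360,365:365+432]=c
cv2.imwrite("pics/b.png",cv2.convertScaleAbs(D,alpha=1.6))
E
```

```text
(no output)
```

View pics/a.png

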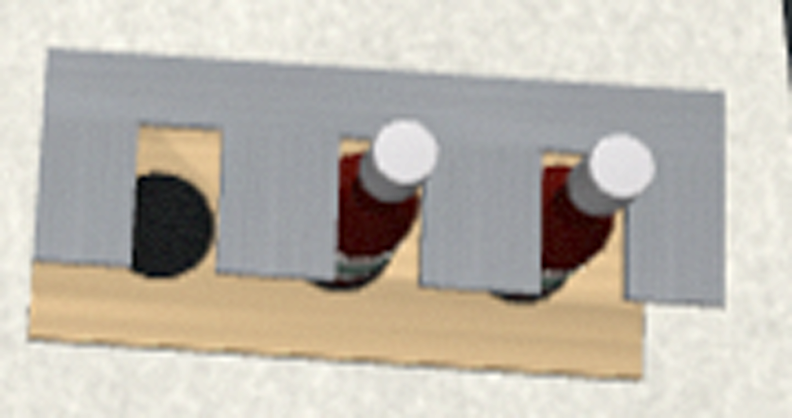

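View pics/b.png

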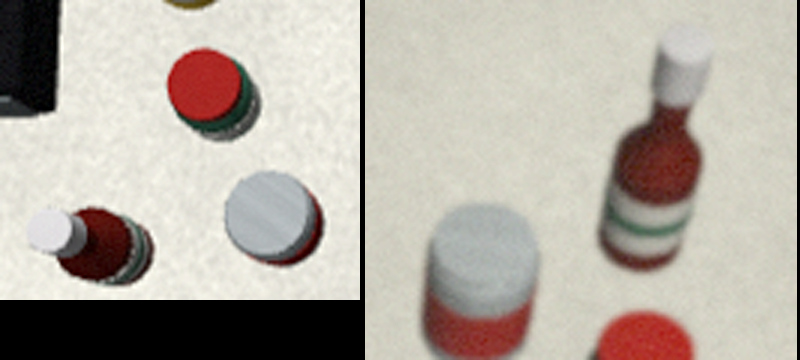

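The enlarged crops give the pixel positions of the plate corners and slots (first crop), and of the cap top, jar and can (second crop). Next I turn them into world positions.

```bash
cat > h.py <<'E'
import numpy as np
from scipy.spatial.transform import Rotation as R
from workcell import monitor, optics, bot
def ray(n,u,v,p=None):
    p=p or optics.camera_params(n)
    r=np.asarray(p["rotation"]); M=R.from_euler("xyz",r).as_matrix() if r.size==3 else r
    return p["origin"],M@[(u-p["cx"])/p["fx"],(v-p["cy"])/p["fy"],1]
def at(n,u,v,z,p=None):
    o,d=ray(n,u,v,p); return (o+d*(z-o[2])/d[2]).round(4)
def proj(n,X,p=None):
    p=p or optics.camera_params(n); M=R.from_euler("xyz",p["rotation"]).as_matrix()
    c=M.T@(np.array(X)-p["origin"]); return (p["fx"]*c[0]/c[2]+p["cx"],p["fy"]*c[1]/c[2]+p["cy"])
E
python3 - <<'E'
from h import *
A=lambda u,v,z: at("top",320+u/4.4-.4,130+v/4.4-.4,z)
B=lambda u,v,z: at("top",165+u/3-.33,160+v/3-.33,z)
print("plate",[A(*q,.141) for q in [(48,48),(724,92),(36,262),(724,305)]])
print("slot",[A(*q,.141) for q in [(133,265),(217,272),(138,123),(222,127)]])
print("slots mid front", A(339,277,.141),A(421,288,.141),A(541,292,.141),A(625,299,.141))
print("board",A(30,340,.01),A(640,378,.01))
print("caps",A(406,148,.205),A(623,165,.205))
print("cap",B(50,229,.195),at("scene",350+320/3.6,65+42/3.6,.195))
print("bottle bottom scene front",at("scene",350+(640-365)/3.6,65+258/3.6,.0))
print("jar",B(205,84,.08),"can",B(270,213,.09))
s=monitor.observe();print(R.from_euler("xyz",s["tool_rot"]).as_matrix().round(3))
E
```

```text
plate [array([0.6736, 0.0356, 0.141 ]), array([ 0.6414, -0.3334,  0.141 ]), array([0.5536, 0.0448, 0.141 ]), array([ 0.523 , -0.3227,  0.141 ])]
slot [array([ 0.5509, -0.0072,  0.141 ]), array([ 0.5462, -0.0522,  0.141 ]), array([ 0.63  , -0.0125,  0.141 ]), array([ 0.6268, -0.0581,  0.141 ])]
slots mid front [ 0.5423 -0.1175  0.141 ] [ 0.5354 -0.1611  0.141 ] [ 0.532  -0.2253  0.141 ] [ 0.5273 -0.27    0.141 ]
board [0.5337 0.0468 0.01  ] [ 0.5034 -0.3198  0.01  ]
caps [ 0.5955 -0.1431  0.205 ] [ 0.5845 -0.2527  0.205 ]
cap [0.4433 0.3685 0.195 ] [0.4469 0.3692 0.195 ]
bottle bottom scene front [0.4623 0.3631 0.    ]
jar [0.575  0.2815 0.08  ] can [0.4644 0.2245 0.09  ]
[[-0.     0.346  0.938]
 [-0.001  0.938 -0.346]
 [-1.    -0.001  0.   ]]
```

arm_command(
  delta_pos=[
    [-0.05,-0.4,0.93],
    [-0.05,-0.4,0.93],
    [-0.05,-0.4,0.93],
    [-0.05,-0.4,0.93],
    [-0.05,-0.4,0.93],
    [-0.05,-0.4,0.93],
    [-0.05,-0.4,0.93],
    [-0.05,-0.4,0.93],
    [-0.05,-0.4,0.93],
  ],
  rotation=[
    [0,0,0],
    [0,0,0],
    [0,0,0],
    [0,0,0],
    [0,0,0],
    [0,0,0],
    [0,0,0],
    [0,0,0],
    [0,0,0],
  ],
  gripper=-1,
  grip_force=40,
)

```text
clock: 1.0
position: [0.4168, 0.3933, 0.2555]
tool_rot: [-1.995, 1.564, -2.34]
force: [0.3, -0.1, -0.4]
grip_width: 0.0851
```

```bash
python3 - <<'E'
from h import *
import cv2
s=monitor.observe();p=optics.camera_params("wrist");im=optics.grab_frame("wrist");cv2.imwrite("pics/w1.png",cv2.convertScaleAbs(im[:,:,::-1],alpha=1.4))
M=R.from_euler("xyz",s["tool_rot"]).as_matrix();t=np.array([.445,.369,.25])
print(s["clock"],s["position"],s["qpos"].round(2));print("to go tool, in fs",(M.T@(t-s["position"])/.03).round(3));print(proj("wrist",[.445,.369,.195],p),p)
E
```

```text
1.0 [0.4167728  0.39326128 0.25549062] [-0.87  0.43  0.01  1.73 -0.01  0.99  0.37]
to go tool, in fs [ 0.183 -0.442  1.159]
(np.float64(292.4547871083549), np.float64(275.4131508590044)) {'fx': 337.61674119160887, 'fy': 337.61674119160887, 'cx': 314.42112869805874, 'cy': 196.96671018687536, 'origin': array([0.34562614, 0.42046827, 0.38377855]), 'rotation': array([2.83881036, 0.00497538, 1.22572424])}
```

View pics/w1.png

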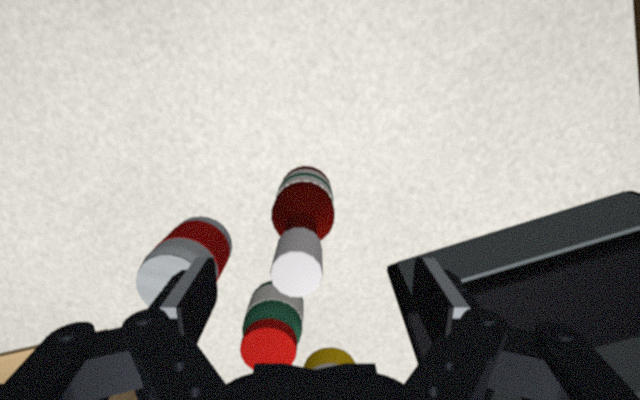

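The wrist view has the cap top centred at (297,273), against a prediction of (292,275). The bottle lies between the jaws, with the can well to the left and the jar beyond it.

```bash
python3 - <<'E'
from h import *
s=monitor.observe();p=optics.camera_params("wrist")
t=at("wrist",297,273,.195,p);print(t)
M=R.from_euler("xyz",s["tool_rot"]).as_matrix()
for a in (t,np.array([.4455,.369,0])):
    a=a.copy();a[2]=.24; print((M.T@(a-s["position"])/.03).round(3))
E
```

```text
[0.4488 0.3677 0.195 ]
[ 0.528 -0.347  1.115]
[ 0.528 -0.344  0.997]
```

arm_command(
  delta_pos=[
    [0,-0.17,0.53],
    [0,-0.17,0.53],
    [0,0,0],
    [0.6,0,0],
    [0,0,0],
  ],
  rotation=[
    [0,0,0],
    [0,0,0],
    [0,0,0],
    [0,0,0],
    [0,0,0],
  ],
)

```text
clock: 1.55
position: [0.4486, 0.3662, 0.2367]
tool_rot: [-1.673, 1.562, -2.026]
force: [-0.5, -0.6, -0.4]
grip_width: 0.0851
```

```bash
python3 - <<'E'
from h import *
s=monitor.observe();M=R.from_euler("xyz",s["tool_rot"]).as_matrix()
print(s["position"],M.round(3).tolist());print((M.T@(np.array([.447,.368,.172])-s["position"])/.03).round(3))
print("align rotvec fs", (R.from_matrix(M.T@np.array([[0,M[0,1],M[1,1]],[0,M[1,1],-M[0,1]],[-1,0,0]])).as_rotvec()/np.radians(6)).round(3))
E
```

```text
[0.44855292 0.36622578 0.23667773] [[-0.004, 0.346, 0.938], [-0.008, 0.938, -0.346], [-1.0, -0.009, -0.001]]
[ 2.156  0.056 -0.067]
align rotvec fs [-0.    -0.008  0.083]
```

arm_command(
  delta_pos=[
    [0.4,0.06,-0.06],
    [0.6,0,0],
    [0.6,0,0],
    [0.55,0,0],
    [0,0,0],
    [0,0,0],
  ],
  rotation=[
    [0,0,0.08],
    [0,0,0],
    [0,0,0],
    [0,0,0],
    [0,0,0],
    [0,0,0],
  ],
)

```text
clock: 2.15
position: [0.4446, 0.373, 0.1736]
tool_rot: [2.227, 1.568, 1.878]
force: [0.0, -0.6, -0.0]
grip_width: 0.0854
```

arm_command(
  delta_pos=[
    [0,0,0],
    [0,0,0],
    [0,0,0],
    [0,0,0],
    [0,0,0],
    [0,0,0],
    [0,0,0],
    [0,0,0],
  ],
  rotation=[
    [0,0,0],
    [0,0,0],
    [0,0,0],
    [0,0,0],
    [0,0,0],
    [0,0,0],
    [0,0,0],
    [0,0,0],
  ],
  gripper=1,
  grip_force=45,
)

```text
clock: 2.95
position: [0.4449, 0.3738, 0.1766]
tool_rot: [1.726, 1.566, 1.377]
force: [-0.2, -0.6, 0.7]
grip_width: 0.033
```

```bash
python3 - <<'E'
from h import *
import cv2
s=monitor.observe();print(s["clock"],s["position"],s["tool_rot"],s["grip_width"],s["force"])
a=optics.grab_frame("scene")[60:180,340:500];b=optics.grab_frame("wrist")
a=cv2.resize(a,(400,300),interpolation=3);b=cv2.resize(b,(400,250))
D=np.zeros((300,800,3),np.uint8);D[:,:400]=a;D[:250,400:]=b
cv2.imwrite("pics/g1.png",cv2.convertScaleAbs(D[:,:,::-1],alpha=1.5))
E
```

```text
2.95 [0.44490294 0.37381804 0.17657393] [1.72649767 1.56606952 1.37748223] 0.032970353387451544 [-0.1752829  -0.58173219  0.72985882]
```

View pics/g1.png

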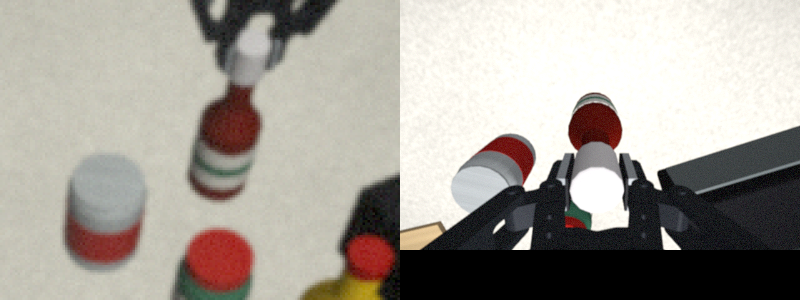

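The grasp looks good: the bottle is upright with the cap between the pads, and the opening reads 33 mm. Now I lift it.

arm_command(
  delta_pos=[
    [-0.5,0,0],
    [-0.9,0,0],
    [-0.9,0,0],
    [-0.9,0,0],
    [-0.9,0,0],
    [-0.4,0,0],
    [0,0,0],
  ],
  rotation=[
    [0,0,0],
    [0,0,0],
    [0,0,0],
    [0,0,0],
    [0,0,0],
    [0,0,0],
    [0,0,0],
  ],
)

```text
clock: 3.75
position: [0.4437, 0.3724, 0.3142]
tool_rot: [2.994, 1.568, 2.646]
force: [0.8, 0.2, -4.8]
grip_width: 0.0329
```

```bash
cat >> h.py <<'E'
YAW=-0.083
X=np.array([np.cos(YAW),np.sin(YAW),0]);Y=np.array([-np.sin(YAW),np.cos(YAW),0]);P=np.array([.604,-.0337,0])
T=np.c_[[0,0,-1],Y,X]
def togo(x,y,z):
    "shift and turn (full scales) to rack-frame x,y and world z, tool square to rack"
    s=monitor.observe();M=R.from_euler("xyz",s["tool_rot"]).as_matrix();t=P+x*X+y*Y;t[2]=z
    d=s["position"]-P
    print("t",s["clock"],"pos",s["position"].round(4),"rack",(d@X).round(4),(d@Y).round(4),"w",round(s["grip_width"],4),"F",s["force"].round(1),"q",s["qpos"].round(2))
    print("shift",(M.T@(t-s["position"])/.03).round(2),"in final tool axes",(T.T@(t-s["position"])/.03).round(2),"turn",(R.from_matrix(M.T@T).as_rotvec()/np.radians(6)).round(2))
E
python3 -c "
from h import *
togo(-.16,0,.307)"
```

```text
t 3.75 pos [0.4437 0.3724 0.3142] rack -0.1934 0.3915 w 0.0329 F [ 0.8  0.2 -4.8] q [-0.82  0.38  0.02  1.64 -0.01  1.12  0.43]
shift [  0.22 -12.3    4.5 ] in final tool axes [  0.24 -13.05   1.11] turn [-2.54 -0.03 -0.01]
```

arm_command(
  delta_pos=[
    [0,-0.5,0.2],
    [0,-0.9,0.3],
    [0,-0.95,0.2],
    [0,-0.95,0.1],
    [0,-0.95,0.08],
    [0,-0.95,0.08],
    [0,-0.95,0.08],
    [0,-0.95,0.08],
    [0,-0.95,0.08],
    [0,-0.95,0.08],
  ],
  rotation=[
    [-0.6,0,0],
    [-0.6,0,0],
    [-0.6,0,0],
    [-0.6,0,0],
    [0,0,0],
    [0,0,0],
    [0,0,0],
    [0,0,0],
    [0,0,0],
    [0,0,0],
  ],
)

```text
clock: 4.75
position: [0.4378, 0.09, 0.2997]
tool_rot: [-2.705, 1.552, -2.785]
force: [0.6, -0.2, -3.5]
grip_width: 0.0327
```

```bash
python3 -c "
from h import *
togo(-.16,0,.307)"
```

```text
t 4.75 pos [0.4378 0.09   0.2997] rack -0.1759 0.1095 w 0.0327 F [ 0.6 -0.2 -3.5] q [-0.41  0.18  0.09  1.97 -0.02  1.02  1.18]
shift [-0.22 -3.65  0.51] in final tool axes [-0.24 -3.65  0.53] turn [ 0.03 -0.16  0.08]
```

arm_command(
  delta_pos=[
    [0,-0.9,0.12],
    [0,-0.9,0.12],
    [0,-0.9,0.12],
    [0,-0.7,0.1],
    [0,-0.2,0],
    [0,0,0],
    [0,0,0],
  ],
  rotation=[
    [0,-0.05,0.02],
    [0,-0.05,0.02],
    [0,-0.05,0.02],
    [0,0,0.02],
    [0,0,0],
    [0,0,0],
    [0,0,0],
  ],
)

```text
clock: 5.45
position: [0.4389, -0.0264, 0.2922]
tool_rot: [-2.83, 1.559, -2.914]
force: [0.6, 0.8, -3.3]
grip_width: 0.033
```

```bash
python3 -c "
from h import *
togo(-.16,0,.197)"
```

```text
t 5.45 pos [ 0.4389 -0.0264  0.2922] rack -0.1652 -0.0064 w 0.033 F [ 0.6  0.8 -3.3] q [-0.23  0.17  0.18  2.   -0.03  0.98  1.45]
shift [3.17 0.23 0.21] in final tool axes [3.17 0.21 0.17] turn [-0.01 -0.1   0.03]
```

arm_command(
  delta_pos=[
    [0.6,0.2,0.1],
    [0.8,0,0],
    [0.8,0,0],
    [0.7,0,0],
    [0,0,0],
    [0,0,0],
  ],
  rotation=[
    [0,-0.08,0.03],
    [0,0,0],
    [0,0,0],
    [0,0,0],
    [0,0,0],
    [0,0,0],
  ],
)

```text
clock: 6.05
position: [0.4424, -0.0141, 0.2018]
tool_rot: [2.625, 1.568, 2.549]
force: [0.6, 0.2, -3.2]
grip_width: 0.0327
```

```bash
python3 - <<'E'
from h import *
import cv2
togo(-.16,0,.197)
for n in("scene","top"):
    im=optics.grab_frame(n); x,y,w,h=(210,130,160,150) if n=="scene" else (310,120,160,150)
    c=cv2.convertScaleAbs(cv2.resize(im[y:y+h,x:x+w],(400,375),interpolation=2)[:,:,::-1],alpha=1.5)
    D=c if n=="scene" else np.hstack([D,c])
cv2.imwrite("pics/p1.png",D)
E
```

```text
t 6.05 pos [ 0.4424 -0.0141  0.2018] rack -0.1627 0.0061 w 0.0327 F [ 0.6  0.2 -3.2] q [-0.23  0.3   0.16  2.11 -0.07  0.74  1.47]
shift [ 0.16 -0.2   0.09] in final tool axes [ 0.16 -0.2   0.09] turn [ 0.07 -0.02 -0.01]
```

View pics/p1.png

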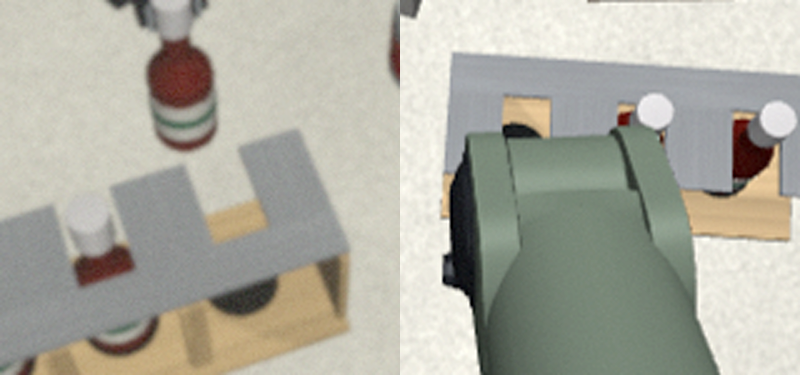

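The bottle hangs upright in front of the empty place, and its lowest point is at crop pixel (185,148). I compare that with the model projection.

```bash
python3 - <<'E'
from h import *
p=monitor.observe()["position"]
q=np.array([(183-0,-0)])
f=lambda X:tuple(np.round([(proj("scene",X)[0]-210)*2.5,(proj("scene",X)[1]-130)*2.5],0))
for dx in(0,.005):
  for z in (0.02,.025,.03):
    b=p+dx*X
    c=np.array([b[0]+0,b[1],z])
    ring=np.array([f(c+.03*np.array([np.cos(a),np.sin(a),0])) for a in np.linspace(0,6.28,60)])
    print(dx,z,"bottom row",ring[:,1].max(),"cols",ring[:,0].min(),ring[:,0].max(),"neck115",f([b[0],b[1],z+.115]),"neck155",f([b[0],b[1],z+.155]))
E
```

```text
0 0.02 bottom row 152.0 cols 156.0 220.0 neck115 (np.float64(177.0), np.float64(53.0)) neck155 (np.float64(173.0), np.float64(25.0))
0 0.025 bottom row 150.0 cols 155.0 219.0 neck115 (np.float64(176.0), np.float64(50.0)) neck155 (np.float64(172.0), np.float64(22.0))
0 0.03 bottom row 147.0 cols 155.0 219.0 neck115 (np.float64(176.0), np.float64(47.0)) neck155 (np.float64(171.0), np.float64(18.0))
0.005 0.02 bottom row 157.0 cols 158.0 221.0 neck115 (np.float64(179.0), np.float64(58.0)) neck155 (np.float64(174.0), np.float64(30.0))
0.005 0.025 bottom row 154.0 cols 157.0 221.0 neck115 (np.float64(178.0), np.float64(54.0)) neck155 (np.float64(174.0), np.float64(26.0))
0.005 0.03 bottom row 151.0 cols 156.0 221.0 neck115 (np.float64(178.0), np.float64(51.0)) neck155 (np.float64(173.0), np.float64(22.0))
```

arm_command(
  delta_pos=[
    [0.19,-0.2,0.3],
    [0,0,0.6],
    [0,0,0.6],
    [0,0,0.3],
    [0,0,0],
  ],
  rotation=[
    [0.07,0,0],
    [0,0,0],
    [0,0,0],
    [0,0,0],
    [0,0,0],
  ],
)

```text
clock: 6.65
position: [0.5009, -0.0262, 0.1989]
tool_rot: [0.494, 1.565, 0.41]
force: [-0.5, -0.3, -3.9]
grip_width: 0.0329
```

```bash
python3 -c "
from h import *
togo(0,0,.196)"
```

```text
t 6.65 pos [ 0.5009 -0.0262  0.1989] rack -0.1033 -0.0011 w 0.0329 F [-0.5 -0.3 -3.9] q [-0.19  0.39  0.16  1.98 -0.09  0.77  1.51]
shift [0.11 0.04 3.44] in final tool axes [0.1  0.04 3.44] turn [-0.02  0.05 -0.02]
```

arm_command(
  delta_pos=[
    [0.1,0.04,0.4],
    [0,0,0.4],
    [0,0,0.4],
    [0,0,0.4],
    [0,0,0],
  ],
  rotation=[
    [0,0.04,0],
    [0,0,0],
    [0,0,0],
    [0,0,0],
    [0,0,0],
  ],
)

```text
clock: 7.15
position: [0.5496, -0.03, 0.1966]
tool_rot: [1.452, 1.568, 1.366]
force: [-0.9, 0.3, -4.1]
grip_width: 0.0325
```

```bash
python3 -c "
from h import *
togo(0,0,.196)"
```

```text
t 7.15 pos [ 0.5496 -0.03    0.1966] rack -0.0545 -0.0008 w 0.0325 F [-0.9  0.3 -4.1] q [-0.17  0.47  0.16  1.85 -0.1   0.83  1.53]
shift [0.02 0.03 1.82] in final tool axes [0.02 0.03 1.82] turn [-0.03  0.   -0.02]
```

arm_command(
  delta_pos=[
    [0,0,0.4],
    [0,0,0.4],
    [0,0,0.4],
    [0,0,0.4],
    [0,0,0.1],
    [0,0,0],
  ],
  rotation=[
    [0,0,0],
    [0,0,0],
    [0,0,0],
    [0,0,0],
    [0,0,0],
    [0,0,0],
  ],
)

```text
clock: 7.75
position: [0.6005, -0.0349, 0.1966]
tool_rot: [2.239, 1.568, 2.152]
force: [-0.1, -0.8, -4.7]
grip_width: 0.0326
```

```bash
python3 - <<'E'
from h import *
import cv2
togo(0,0,.188)
im=optics.grab_frame("scene"); x,y,w,h=(140,140,220,190)
cv2.imwrite("pics/p2.png",cv2.convertScaleAbs(cv2.resize(im[y:y+h,x:x+w],None,fx=3,fy=3,interpolation=2)[:,:,::-1],alpha=1.5))
E
```

```text
t 7.75 pos [ 0.6005 -0.0349  0.1966] rack -0.0033 -0.0015 w 0.0326 F [-0.1 -0.8 -4.7] q [-0.15  0.55  0.16  1.72 -0.11  0.89  1.54]
shift [0.29 0.05 0.11] in final tool axes [0.29 0.05 0.11] turn [-0.03 -0.02 -0.02]
```

View pics/p2.png

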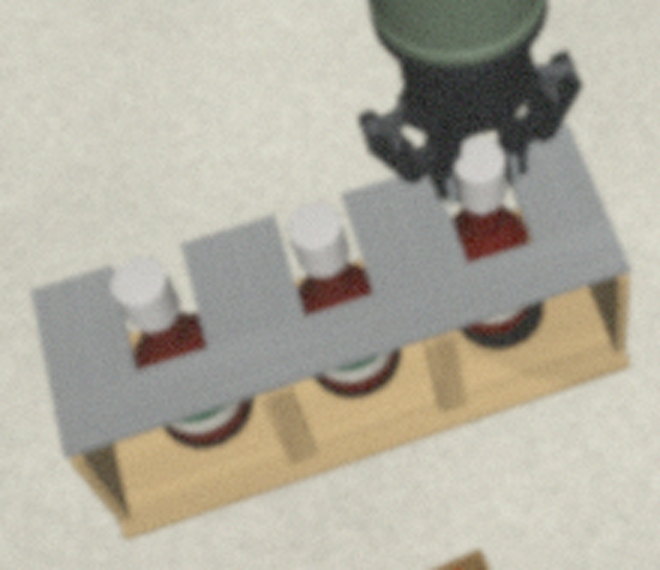

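The bottle is under the plate with its neck in the slot, hovering just over the pad (crop pixel (500,320)). The other two bottles are undisturbed. Now I lower it gently.

arm_command(
  delta_pos=[
    [0.05,0.05,0.12],
    [0.1,0,0],
    [0.08,0,0],
    [0.05,0,0],
    [0,0,0],
  ],
  rotation=[
    [0,0,0],
    [0,0,0],
    [0,0,0],
    [0,0,0],
    [0,0,0],
  ],
)

```text
clock: 8.3
position: [0.6028, -0.0334, 0.1874]
tool_rot: [2.446, 1.567, 2.359]
force: [-0.2, 0.4, -4.6]
grip_width: 0.0328
```

```bash
python3 -c "
from h import *
togo(0,0,.1866)"
```

```text
t 8.3 pos [ 0.6028 -0.0334  0.1874] rack -0.0012 0.0002 w 0.0328 F [-0.2  0.4 -4.6] q [-0.15  0.56  0.16  1.72 -0.11  0.87  1.54]
shift [ 0.03 -0.01  0.04] in final tool axes [ 0.03 -0.01  0.04] turn [-0.03 -0.03 -0.02]
```

arm_command(
  delta_pos=[
    [0.05,0,0],
    [0.05,0,0],
    [0,0,0],
    [0,0,0],
  ],
  rotation=[
    [0,0,0],
    [0,0,0],
    [0,0,0],
    [0,0,0],
  ],
)

```text
clock: 8.7
position: [0.6046, -0.034, 0.1872]
tool_rot: [0.853, 1.567, 0.766]
force: [-0.1, 1.0, -4.3]
grip_width: 0.0329
```

arm_command(
  delta_pos=[
    [0.06,0,0],
    [0.06,0,0],
    [0,0,0],
  ],
  rotation=[
    [0,0,0],
    [0,0,0],
    [0,0,0],
  ],
)

```text
clock: 9.0
position: [0.6069, -0.0352, 0.1866]
tool_rot: [0.28, 1.562, 0.192]
force: [0.0, 0.2, -4.5]
grip_width: 0.033
```

arm_command(
  delta_pos=[
    [0.1,0,-0.1],
    [0.1,0,0],
  ],
  rotation=[
    [0,0,0],
    [0,0,0],
  ],
)

```text
clock: 9.2
position: [0.6086, -0.0359, 0.1857]
tool_rot: [0.144, 1.549, 0.055]
force: [-5.6, -1.9, 46.7]
grip_width: 0.0329
```

```bash
python3 -c "
from h import *
togo(0,0,.186)"
```

```text
t 9.2 pos [ 0.6086 -0.0359  0.1857] rack 0.0047 -0.0019 w 0.0329 F [-5.6 -1.9 46.7] q [-0.15  0.56  0.16  1.72 -0.11  0.84  1.54]
shift [-0.01  0.06 -0.16] in final tool axes [-0.01  0.06 -0.16] turn [-0.05  0.2  -0.03]
```

arm_command(
  delta_pos=[
    [-0.03,0.05,-0.15],
    [0,0,0],
  ],
  rotation=[
    [0,0.2,0],
    [0,0,0],
  ],
)

```text
clock: 9.4
position: [0.6043, -0.0342, 0.1869]
tool_rot: [1.223, 1.567, 1.134]
force: [-0.7, -0.6, -4.0]
grip_width: 0.0326
```

```bash
python3 -c "
from h import *
togo(0,0,.186)"
```

```text
t 9.4 pos [ 0.6043 -0.0342  0.1869] rack 0.0003 -0.0004 w 0.0326 F [-0.7 -0.6 -4. ] q [-0.15  0.56  0.16  1.72 -0.11  0.87  1.54]
shift [ 0.03  0.01 -0.01] in final tool axes [ 0.03  0.01 -0.01] turn [-0.06  0.01 -0.03]
```

The bottle is upright and centred, at most 1 mm above the pad. I release it here.

arm_command(
  delta_pos=[
    [0,0,0],
    [0,0,0],
    [0,0,0],
    [0,0,0],
    [0,0,0],
    [0,0,0],
  ],
  rotation=[
    [0,0,0],
    [0,0,0],
    [0,0,0],
    [0,0,0],
    [0,0,0],
    [0,0,0],
  ],
  gripper=-0.7,
)

```text
clock: 10.0
position: [0.604, -0.0339, 0.1858]
tool_rot: [1.409, 1.568, 1.32]
force: [-0.0, -0.3, 0.3]
grip_width: 0.0726
```

arm_command(
  delta_pos=[
    [-0.4,0,0],
    [-0.6,0,0],
    [-0.8,0,0],
    [-0.8,0,0],
    [-0.8,0,0],
    [-0.8,0,0],
    [0,0,0],
  ],
  rotation=[
    [0,0,0],
    [0,0,0],
    [0,0,0],
    [0,0,0],
    [0,0,0],
    [0,0,0],
    [0,0,0],
  ],
)

```text
clock: 10.7
position: [0.6037, -0.0347, 0.322]
tool_rot: [0.946, 1.567, 0.857]
force: [0.2, -0.8, 0.3]
grip_width: 0.0729
```

```bash
python3 - <<'E'
from h import *
import cv2
togo(0,0,.3)
im=optics.grab_frame("scene"); x,y,w,h=(140,140,220,190)
cv2.imwrite("pics/p3.png",cv2.convertScaleAbs(cv2.resize(im[y:y+h,x:x+w],None,fx=3,fy=3,interpolation=2)[:,:,::-1],alpha=1.5))
E
```

```text
t 10.7 pos [ 0.6037 -0.0347  0.322 ] rack -0.0002 -0.0011 w 0.0729 F [ 0.2 -0.8  0.3] q [-0.17  0.42  0.19  1.57 -0.09  1.15  1.52]
shift [0.73 0.03 0.01] in final tool axes [0.73 0.04 0.01] turn [-0.06  0.02 -0.03]
```

View pics/p3.png

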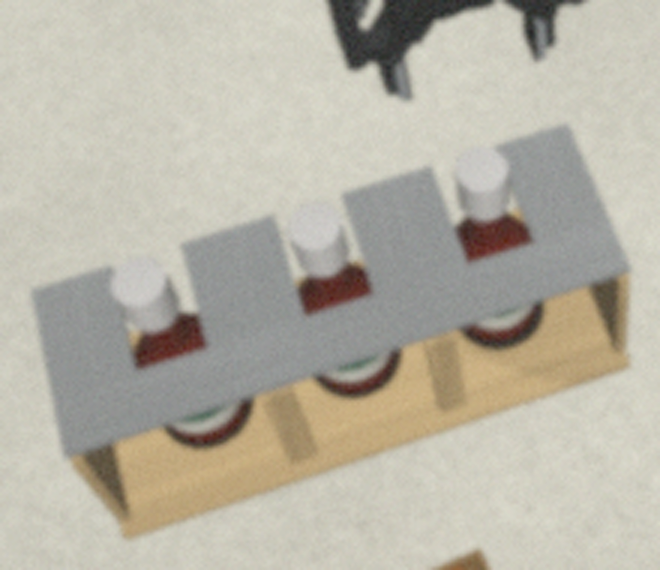

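The picture shows all three bottles upright and alike in the rack. The new one stands centred on its pad at (500,320), and the gripper is clear above it.

```bash
python3 -c "
from workcell import bot
print(bot.job_done())"
```

```text
the job is handed in; nothing more can be done
None
```

The sauce bottle is back in the empty place of the rack, and the job is handed in at about 10.7 s on the clock. I gripped it by the cap, lifted it over the can, brought it in upright from the open front, lowered it onto the pad and released it, then raised the gripper.

**Final checks:** the last picture shows the bottle upright and centred on its pad. The other two bottles are unmoved, and the gripper is clear and reads about zero force.

**What went less smoothly:**
- **Hard contact:** while lowering, small steps had little effect, and then one step pressed the bottle on the pad with about 47 N at the wrist and about 1° of tilt. I eased off and straightened the tool before letting go. The wrist limit is 120 N; the 40 N limit is for the arm or gripper body, and here only the held bottle touched.
- **Small drop:** I released the bottle at most 1 mm above the pad.

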